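# Inspect the press's gear case with a borescope

## Task

The proof press's gear case stands on the bench for inspection: swing the hinged cover of the port on its top aside until it snaps into its open detent, then lift the borescope out of its rest and lower its tube straight down through the middle of the open port, never letting the scope touch the port, the cover or the case, until the rubber depth ring on the tube is level with the port's rim. Finish while holding the borescope there in the gripper, upright, centred and still: do not let go. Leave the other things on the bench where they are.

Things in the scene. Friction and masses are not known exactly. Their poses are not given: they have to be found in the camera images.
- gear_case: grey cast gear case, fixed and heavy, with foot 196 x 140 mm (x, y) and flat top 115 mm above the bench; a steel port neck, pivot boss and brass breather (none higher than 30 mm above it) stand on its top; origin under its middle, its z up; shaft stubs stick out of its +y and -y sides up to 108 mm from the origin
- port_rim (a point): centre of the mouth of the inspection port, level with the rim of its neck, 137 mm above the bench; on the gear case 20 mm towards the case's -x from its middle; axes as the gear case's, z up along the bore. The bore is vertical, 24 mm in diameter and 30 mm deep, the neck is 40 mm across outside and stands 22 mm above the case's top; below the bore is the open inside of the case, with a gear whose teeth lie 58 mm below the rim
- cover_pivot (a point): point on the vertical pivot axis of the port's cover, at the height of cover_knob; the axis lies 36 mm from the port's axis towards the case's +x
- cover_knob (a point): middle of the grip of the cover's upright black knob: 14 mm in diameter, grip part 24 mm tall, top 12 mm above this point, the cover's plate 20 mm below it; it turns with the cover at 50 mm from the pivot axis. The cover is a 5 mm steel plate lying 1 mm above the rim: a 42 mm disc centred 36 mm from the pivot, with a short tail on the other side of it
- port_cover (a joint): angle of the cover: 0 shut over the port (it may start a little ajar, up to 0.3), growing counter-clockwise seen from above (shut, the knob is on the case's -x side of the pivot; opening, it swings round by the case's -y side). Rubs lightly (under 1 N at the knob); from about 1.4 a spring ball resists with about 2 to 4 N at the knob, past about 1.7 it snaps forward to the stop at 1.90, the open detent, and stays
- scope_rest: fixed instrument rest: base 120 x 100 mm, with a two-pronged aluminium fork whose flat top is 122 mm above the bench; origin under the middle of the fork's 16 mm wide slot. Slot open towards its -x; post at 50 mm on its +x side, no higher than the fork
- scope_body (a point): centre of the borescope's thick round body (28 mm in diameter, 60 mm tall, upright), half-way up, on the scope's axis. The scope stands upright in the rest with the body's lower end on the fork's top and its tube hanging through the slot; tube 8 mm in diameter, 100 mm long, weight about 0.16 kg
- scope_ring (a point): middle of the rubber depth ring on the tube (12 mm across, 4 mm high): 85 mm below scope_body, 45 mm above the tip; z along the scope, up
- scope_tip (a point): lower tip of the tube, on its axis, 130 mm below scope_body; z along the scope, up
- oil_can: pump oil can, steel, cone-shaped with a thin spout, 68 mm across, 118 mm tall; origin under its middle; stands between the two task things; not part of the job
- ink_tin: low round ink tin, 94 mm across, 56 mm tall; origin under its middle; not part of the job
- brayer: hand inking roller (rubber roller 40 mm across, 100 mm long, wooden handle), lying, 50 mm tall; origin under the roller; not part of the job
- composing_stick: steel composing stick, shallow tray 230 x 50 mm, 18 mm tall; origin under its middle; not part of the job
- wood_furniture: plain wooden spacing block 150 x 34 x 23 mm; origin under its middle; not part of the job
- bolt_tray: small steel tray of bolts, 120 x 85 mm, 22 mm tall; origin under its middle; not part of the job
- spanner: spanner lying on the bench; origin under its middle; not part of the job
There are look-alikes about, which are no part of the job. There is more than one size of the gear_case; the one meant has the size given above.

How it is judged:
By the outcome, as a careful person would: the job done as asked, in the order asked, and still so for the second after the job is handed in, while the arm keeps its last pose, push and grip.
It also fails if it takes over 67 s, if anything falls off the work surface, if the arm or the gripper's body presses on something with over 40 N, if the wrist force passes 120 N, or if a joint passes its speed limit or range.

## Robot

A 6-joint arm with a two-finger parallel gripper is mounted at the origin on the work surface. World frame = base frame: x ahead of the robot, y to its left, z up, the work surface at z = 0. Lengths are in m, angles in rad, forces in N, time in s.
With the tool pointing down it reaches from about 0.425 to 0.925 m from the base axis. Payload 12.5 kg.
Tool frame: the origin (TCP) lies at the very end of the fingers, on their centre line; the grasp point (between the pads) lies 19 mm behind it; z points along the fingers, y is the line along which they close (so a half turn about z gives the same grasp; the last joint's range is limited). The gripper opens to 85 mm and grips with 20 to 120 N. Pads are 22 mm wide; open, the fingers measure 114 mm over their backs; the gripper's body (76 mm by 85 mm) begins 54 mm behind the grasp point. The pads swing forward as they close: fully open they stand 13 mm farther back than shut.
Start: joints at [-1.421, 0.491, 1.559, -0, 1.092, -0.106], TCP at [0.158, -0.605, 0.204] pointing down, gripper open.
Joint ranges: [-3.1, 3.1], [-0.84, 2.19], [0.05, 2.79], [-1.13, 4.28], [0.06, 2.93], [-2.69, 2.69]. Speed limits (rad/s): [2.22, 2.22, 2.79, 3.14, 3.14, 3.14].

## Interface

Orientations are given as a unit quaternion [x, y, z, w].
In Python, from cell import * gives the robot as it stands.
- The arm moves only by the shell command python3 -m jog 'ROWS' [FORCE]. ROWS is JSON, a list of rows, each a list of 7 numbers: the turn, a rotation vector about the world's x, y, z in rad, then the shift along the world's x, y, z in mm, then the finger opening in mm, from 0 to 85.4. A call has exactly 5 rows; each row shifts and turns the commanded pose from where the row before left it; what a row does not reach is not made up. A row lasts 1/8 s, in which the tool goes at most 62.5 mm and 10.7 degrees, less where a joint would pass 70% of its speed; a pose out of reach is approached as far as the arm can. A call is refused whole if a number of a shift passes 62.5 or a number of a turn 0.188, either way. A call with a gripper value outside its range is refused whole. The fingers move at their own pace and stop on an object; FORCE is the grip in N (left out, the last holds). Time passes only in rows, so rows that do not move let the fingers close, or fill a call up. It gives the time, the measured TCP pose, the force, the opening and the grip force at its end, in the units of the state.
- observe(): the state, without advancing time (a new reading comes with each control period).
- snapshot(name): name is "scene" or "top" or "wrist"; returns a dict with "color" (420x560x3 uint8, red, green, blue), "intrinsics" (3x3 intrinsics, pixels), "R" (3x3) and "t" (3): a world point X has camera coordinates R X + t. Camera axes: x right, y down, z forward; pixel columns grow to the right and rows downward; lengths in m; the calibration is good to about 2 mm. A picture is of the moment at which its call begins. There is no depth.
- close_job(): hands the job in; it is judged then, once.
The state is a dict: "t": time; "qpos": joint angles; "joint_velocities": joint speeds; "effort": joint torques, N m; "tcp_pos": TCP position; "tool_rot": TCP orientation; "force": force on the tool from outside, world axes, zero at the start; "ft_torque": the same for the moment, N m; "finger_gap": opening from 0.0 (shut) to 1.0 (fully open); "grasp_force": force on a finger pad.
Only numpy, scipy, OpenCV 4.12 (cv2) and the standard library are available. Lean on these libraries where they do the work, as an engineer would, in place of code of your own. Each camera call takes 0.05 s, during which the arm holds its last target. There are 200 camera calls.

## Working session

There is one attempt and no reset: what is moved stays moved. The work goes in short steps, Python scripts to look and compute and a shell command to move; the robot and the scene stay as the last step left them, time stands still between calls to the robot, and variables do not carry over. Pictures are saved under pics/ and viewed, at most 10 in all, crops included, and the job is handed in when it is done.

```bash
ls; mkdir -p pics
cat > h.py <<'E'
from cell import *
import numpy as np, cv2
def snap(n,f=None):
    s=snapshot(n)
    np.savez('last_%s.npz'%(f or n),**{k:np.array(s[k]) for k in('color','intrinsics','R','t')})
    if f: cv2.imwrite('pics/%s.png'%f,cv2.cvtColor(s['color'],cv2.COLOR_RGB2BGR))
    return s
def load(n): return dict(np.load('last_%s.npz'%n))
def ray(s,u,v):
    d=s['R'].T@np.linalg.inv(s['intrinsics'])@np.array([u,v,1.]); return -s['R'].T@s['t'],d/np.linalg.norm(d)
def plane(s,u,v,z):
    c,d=ray(s,u,v); return c+d*(z-c[2])/d[2]
def proj(s,X):
    p=s['intrinsics']@(s['R']@np.array(X)+s['t']); return p[:2]/p[2]
def tri(a,b):  # lists of (s,u,v)
    A=np.zeros((3,3));B=np.zeros(3)
    cs=[ray(*x) for x in (a,b)]
    for c,d in cs:
        P=np.eye(3)-np.outer(d,d);A+=P;B+=P@c
    X=np.linalg.solve(A,B); return X,[np.linalg.norm((np.eye(3)-np.outer(d,d))@(X-c))*1e3 for c,d in cs]
E
python3 - <<'E'
from h import *
np.set_printoptions(precision=3,suppress=True)
for n in("scene","top","wrist"):
    s=snap(n,n+'0'); print(n,-s['R'].T@s['t'],s['R'][2],s['intrinsics'][0,0])
o=observe();print(o['t'],o['tcp_pos'],o['tool_rot'],o['force'])
a=[cv2.imread('pics/%s0.png'%n) for n in("scene","top")]
E
```

```text
pics
scene [1.627 0.29  0.903] [-0.787 -0.209 -0.58 ] 510.92418079954484
top [0.28  0.015 1.856] [ 0.164  0.003 -0.986] 509.2856384933018
wrist [ 0.237 -0.584  0.374] [-0.306 -0.08  -0.949] 294.4332945823726
0.15 [ 0.158 -0.604  0.204] [ 0.992  0.128 -0.    -0.   ] [ 0.376  0.661 -0.057]
```

View pics/scene0.png

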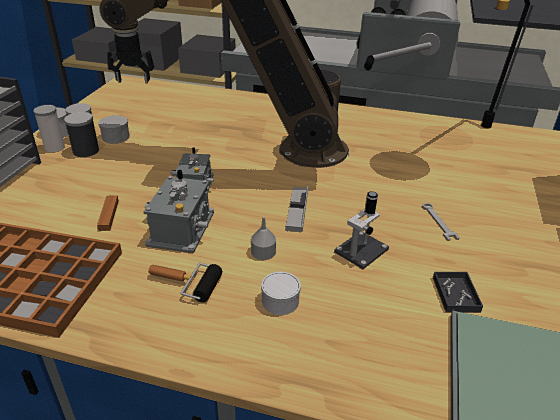

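View pics/top0.png

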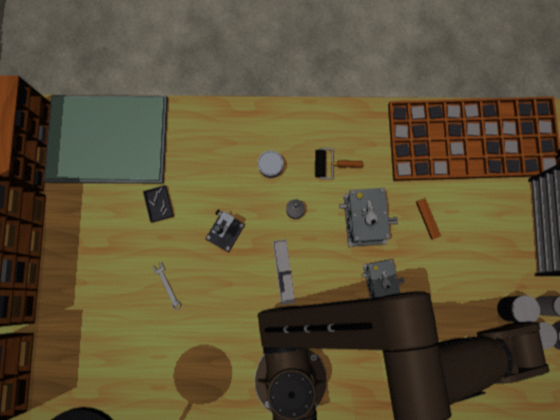

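The scene view shows the large gear case at (180,212), with a smaller look-alike behind it at (195,165). The scope rest is at (365,230) and the oil can at (263,240). In the top view, the case is at (368,215) and the scope at (226,228).

Run:
```python
from h import *
np.set_printoptions(precision=3,suppress=True)
s=load('scene0');t=load('top0')
print('case top',plane(t,368,215,.115),'small',plane(t,382,280,.08),'scope',plane(t,226,215,.18),'can',plane(t,296,209,.03))
print('corners',[plane(t,*p,.115)[:2] for p in((347,190),(387,188),(391,240),(349,243))])
print('scene case foot',plane(s,178,245,0),'rest',plane(s,362,250,0))
a=s['color'][140:270,130:230];b=s['color'][180:275,325:400];c=t['color'][180:300,335:405];d=t['color'][190:260,190:250]
r=lambda x:cv2.resize(x,(400,300*1),interpolation=cv2.INTER_CUBIC)
def fit(x):
    k=min(400/x.shape[1],300/x.shape[0]);y=cv2.resize(x,None,fx=k,fy=k,interpolation=cv2.INTER_CUBIC);o=np.zeros((300,400,3),np.uint8);o[:y.shape[0],:y.shape[1]]=y;return o
cv2.imwrite('pics/crops.png',np.vstack([np.hstack([fit(a),fit(b)]),np.hstack([fit(c),fit(d)])])[:,:,::-1])
```

```text
case top [ 0.568 -0.264  0.115] small [ 0.347 -0.314  0.08 ] scope [0.554 0.22  0.18 ] can [ 0.602 -0.016  0.03 ]
corners [array([ 0.656, -0.192]), array([ 0.665, -0.332]), array([ 0.482, -0.341]), array([ 0.47 , -0.197])]
scene case foot [ 0.642 -0.246  0.   ] rest [0.516 0.246 0.   ]
```

View pics/crops.png

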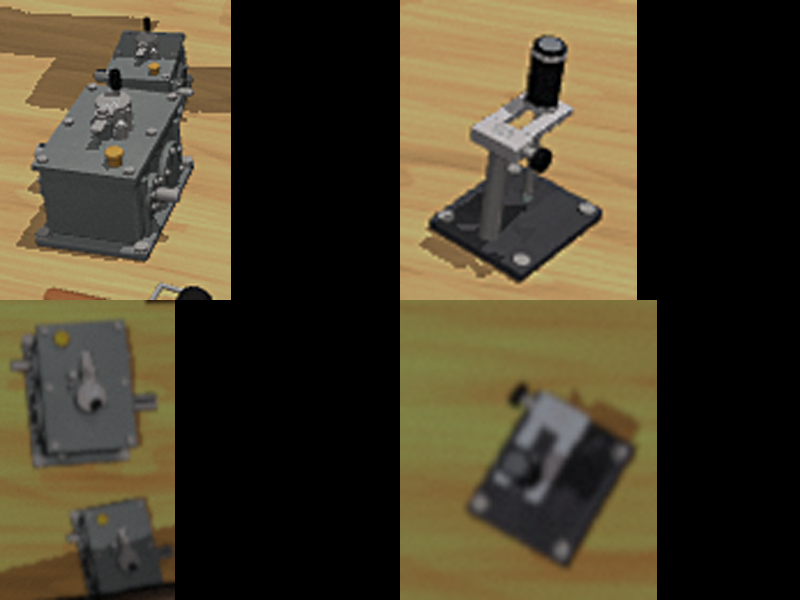

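The crops show the cover almost shut, with its black knob on the robot side (-x) of the pivot and the brass breather at the case's far corner. The scope stands in a fork with its post on the far side. I'll look closer with the wrist camera.

```bash
python3 -m jog '[[0,0,0,0,0,60,60],[0,0,0,20,20,50,60],[0,0,0,47,40,0,60],[0,0,0,47,40,0,60],[0,0,0,47,40,0,60]]'; python3 -m jog '[[0,0,0,47,40,0,60],[0,0,0,47,40,0,60],[0,0,0,47,40,0,60],[0,0,0,47,40,0,60],[0,0,0,47,40,0,60]]'
python3 - <<'E'
from h import *
snap('wrist','w1')
E
python3 -m jog '[[0,0,0,0,0,0,60],[0,0,0,0,0,0,60],[0,0,0,30,30,0,60],[0,0,0,30,40,0,60],[0,0,0,0,0,0,60]]'
python3 - <<'E'
from h import *
snap('wrist','w2')
a=load('w1')['color'];b=load('w2')['color']
cv2.imwrite('pics/w12.png',np.hstack([cv2.resize(x,(400,300)) for x in(a,b)])[:,:,::-1])
E
```

```text
t: 0.78
tcp_pos: [0.3203, -0.4632, 0.314]
tool_rot: [0.992, 0.127, 0.0, 0.0]
force: [0.7, 0.0, 0.3]
finger_gap: 0.703
grasp_force: 0.0
t: 1.4
tcp_pos: [0.5555, -0.2631, 0.3139]
tool_rot: [0.992, 0.128, -0.0, 0.0]
force: [-0.1, -1.3, 0.2]
finger_gap: 0.704
grasp_force: 0.0
t: 2.08
tcp_pos: [0.6146, -0.1938, 0.3139]
tool_rot: [0.992, 0.128, -0.0, -0.0]
force: [-0.6, -0.1, -0.1]
finger_gap: 0.706
grasp_force: 0.0
```

View pics/w1.png

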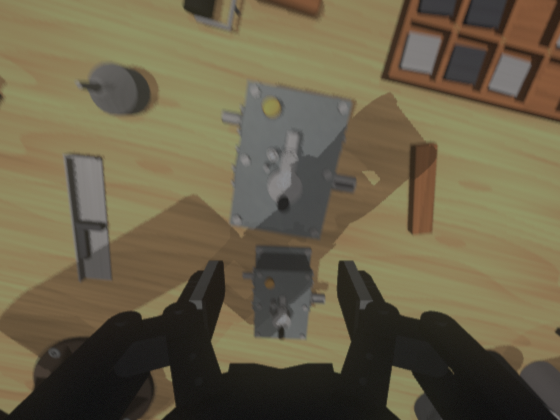

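View pics/w2.png

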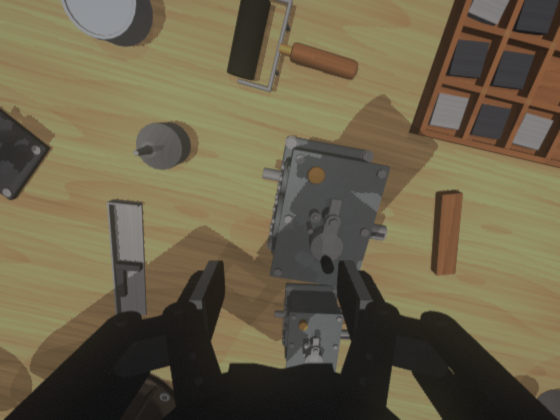

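w1 shows the knob near (284,203), the disc near (282,187) and the breather at (271,107). In w2 the knob is near (327,265), the disc at (326,246) and the breather at (316,175). I'll enlarge both for accurate pixels.

Run:
```python
from h import *
a=load('w1')['color'][75:245,220:360];b=load('w2')['color'][130:300,260:400]
o=np.hstack([cv2.resize(x,None,fx=2.857,fy=3.5,interpolation=cv2.INTER_CUBIC) for x in(a,b)])
o=np.clip(o.astype(float)*1.7,0,255).astype(np.uint8)
print(o.shape)
cv2.imwrite('pics/w12z.png',o[:,:,::-1])
```

```text
(595, 800, 3)
```

View pics/w12z.png

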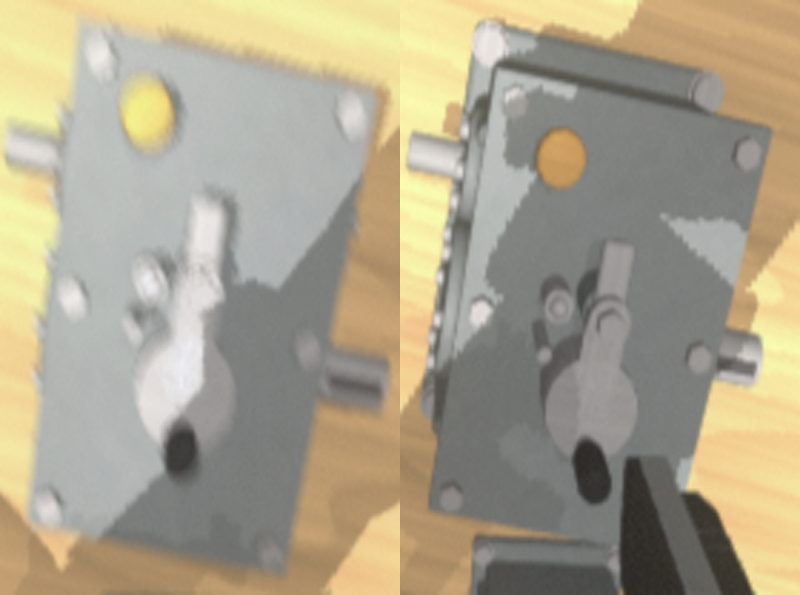

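Run:
```python
from h import *
np.set_printoptions(precision=4,suppress=True)
a=load('w1');b=load('w2')
P={'disc':((284.75,186.4),(326.9,247.1)),'knobtop':((283,205),(328.2,269.5)),'pivot':((290,156.4),(333.5,220.9)),'breather':((271.8,107.3),(316.4,175.1)),
'TL':((255.7,90.7),(300.3,158)),'TR':((343.6,107.9),(381.5,174)),'BL':((236.8,219.3),(278.2,272)),'ML':((245.2,159.9),(288.4,219.1)),'MR':((327.8,174.4),(365,232))}
zz={'disc':.143,'knobtop':.172,'pivot':.147,'breather':.143}
for k,(p,q) in P.items():
    X,e=tri((a,*p),(b,*q)); z=zz.get(k,.119); print(k,X,np.array(e),'planes',plane(a,*p,z)[:2],plane(b,*q,z)[:2])
print(observe()['tcp_pos'])
```

```text
disc [ 0.5594 -0.2671  0.1594] [0.3927 0.3927] planes [ 0.5559 -0.2686] [ 0.5523 -0.2716]
knobtop [ 0.5468 -0.2679  0.1913] [0.6822 0.6822] planes [ 0.5416 -0.27  ] [ 0.5366 -0.2736]
pivot [ 0.5936 -0.2641  0.1599] [0.1635 0.1635] planes [ 0.5921 -0.2651] [ 0.5895 -0.2676]
breather [ 0.6377 -0.232   0.1422] [0.2385 0.2385] planes [ 0.6379 -0.2322] [ 0.6377 -0.2317]
TL [ 0.6503 -0.2097  0.1273] [0.2599 0.2599] planes [ 0.6509 -0.2091] [ 0.6491 -0.2104]
TR [ 0.6575 -0.3101  0.1311] [0.6088 0.6088] planes [ 0.6588 -0.3128] [ 0.6558 -0.3143]
BL [ 0.4981 -0.2217  0.1361] [0.0877 0.0877] planes [ 0.4915 -0.2207] [ 0.4884 -0.224 ]
ML [ 0.5728 -0.2156  0.1324] [0.0248 0.0248] planes [ 0.5705 -0.2146] [ 0.5682 -0.2172]
MR [ 0.5809 -0.3158  0.1323] [0.165 0.165] planes [ 0.579  -0.3187] [ 0.5765 -0.3211]
[ 0.6139 -0.195   0.3139]
```

```bash
python3 -m jog '[[0,0,0,23,-42,0,40],[0,0,0,23,-42,0,40],[0,0,0,0,0,0,40],[0,0,0,0,0,0,40],[0,0,0,0,0,0,40]]'
python3 - <<'E'
from h import *
s=snap('wrist','w3');print(proj(s,(.5395,-.273,.172)),proj(s,(.5895,-.2676,.147)),proj(s,(.572,-.269,.115)))
u,v=proj(s,(.572,-.269,.13)).astype(int)
y0=max(v-85,0);x0=u-75;print('off',x0,y0)
o=cv2.resize(s['color'][y0:y0+170,x0:x0+150],None,fx=3.5,fy=3.5,interpolation=cv2.INTER_CUBIC)
cv2.imwrite('pics/w3z.png',np.clip(o.astype(float)*1.7,0,255).astype(np.uint8)[:,:,::-1])
E
```

```text
t: 2.75
tcp_pos: [0.6595, -0.2786, 0.3147]
tool_rot: [0.992, 0.127, 0.0, 0.0]
force: [0.1, -1.3, -0.1]
finger_gap: 0.469
grasp_force: 0.0
[250.84237966 283.02764966] [257.41623346 237.24034754] [257.20581061 239.57180663]
off 181 159
```

View pics/w3z.png

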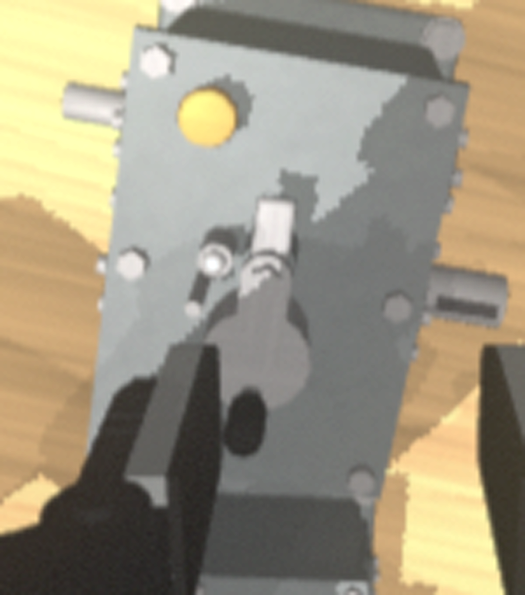

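w3 shows the knob's top at about (251,283.6), the pivot screw at (257,235.6) and the disc centre at (255,261). These are close to where I predicted them.

Run:
```python
from h import *
np.set_printoptions(precision=4,suppress=True)
a=load('w2');b=load('w3')
P={'disc':((326.9,247.1),(255,261)),'knobtop':((328.6,269.1),(251,283.6)),'pivot':((333.5,220.9),(257.3,235.6)),'breather':((316.4,175.1),(240.1,192.7)),
'TL':((300.3,158),(225.9,176.1)),'TR':((381.5,174),(307,190.7)),'ML':((288.4,219.1),(218.4,234.4)),'MR':((365,232),(294.7,246.4))}
zz={'disc':.143,'knobtop':.172,'pivot':.147,'breather':.143}
for k,(p,q) in P.items():
    X,e=tri((a,*p),(b,*q)); z=zz.get(k,.119); print(k,X,np.array(e),'planes',plane(a,*p,z)[:2],plane(b,*q,z)[:2])
print('BR',plane(b,284.4,296.7,.119),'BL',plane(a,278.2,272,.119))
print(observe()['tcp_pos'],observe()['qpos'])
```

```text
disc [ 0.5506 -0.2729  0.1373] [0.6989 0.6989] planes [ 0.5523 -0.2716] [ 0.5544 -0.2723]
knobtop [ 0.5377 -0.2737  0.1716] [0.7074 0.7074] planes [ 0.5372 -0.2739] [ 0.5388 -0.2734]
pivot [ 0.5901 -0.2674  0.1459] [1.0304 1.0304] planes [ 0.5895 -0.2676] [ 0.5916 -0.267 ]
breather [ 0.6358 -0.2336  0.132 ] [0.0826 0.0826] planes [ 0.6377 -0.2317] [ 0.6389 -0.2344]
TL [ 0.6487 -0.2106  0.1183] [0.3806 0.3806] planes [ 0.6491 -0.2104] [ 0.6485 -0.2109]
TR [ 0.6555 -0.3154  0.1161] [0.0058 0.0058] planes [ 0.6558 -0.3143] [ 0.6561 -0.315 ]
ML [ 0.5689 -0.2169  0.1209] [0.0256 0.0256] planes [ 0.5682 -0.2172] [ 0.568  -0.2167]
MR [ 0.577  -0.3206  0.1198] [0.2274 0.2274] planes [ 0.5765 -0.3211] [ 0.5768 -0.3207]
BR [ 0.496  -0.3276  0.119 ] BL [ 0.4884 -0.224   0.119 ]
[ 0.6597 -0.2783  0.3147] [-0.4914  0.5587  1.1446 -0.0001  1.4376  0.8235]
```

```bash
python3 -m jog '[[0,0,-0.05,-40,2,-20,34],[0,0,-0.05,-41,2,-20,34],[0,0,-0.045,-40,1,-30,34],[0,0,0,0,0,-40,34],[0,0,0,0,0,0,34]]'
python3 - <<'E'
from h import *
o=observe();x,y,z,w=o['tool_rot'];print(o['tcp_pos'],2*np.arctan2(y,x),o['finger_gap']*85.4)
pv=np.array([588.7,-267.8]);p=np.array(o['tcp_pos'][:2])*1e3
for th in np.arange(.03,2.04,.133):
    c=pv-50*np.array([np.cos(th+.08),np.sin(th+.08)]);print(round(th,3),np.round(c,1),np.round(c-p,1));p=c
E
```

```text
t: 3.42
tcp_pos: [0.5381, -0.2728, 0.2028]
tool_rot: [0.998, 0.056, -0.001, -0.001]
force: [-0.1, -0.4, -0.2]
finger_gap: 0.393
grasp_force: 0.0
[ 0.53805176 -0.27276282  0.20277763] 0.1110855987419576 33.557265062295215
0.03 [ 539.  -273.3] [ 1.  -0.5]
0.163 [ 540.2 -279.8] [ 1.2 -6.5]
0.296 [ 542.2 -286.2] [ 2.  -6.3]
0.429 [ 545.  -292.2] [ 2.8 -6. ]
0.562 [ 548.7 -297.7] [ 3.6 -5.6]
0.695 [ 553.  -302.8] [ 4.3 -5. ]
0.828 [ 557.9 -307.2] [ 5.  -4.4]
0.961 [ 563.4 -310.9] [ 5.5 -3.7]
1.094 [ 569.4 -313.9] [ 5.9 -3. ]
1.227 [ 575.7 -316.1] [ 6.3 -2.2]
1.36 [ 582.2 -317.4] [ 6.5 -1.3]
1.493 [ 588.8 -317.8] [ 6.6 -0.4]
1.626 [ 595.4 -317.3] [6.6 0.5]
1.759 [ 601.9 -316. ] [6.5 1.3]
1.892 [ 608.2 -313.8] [6.3 2.2]
2.025 [ 614.2 -310.8] [5.9 3. ]
```

```bash
python3 -m jog '[[0,0,0,1,0,-20,34],[0,0,0,0,0,-20,34],[0,0,0,0,0,-11,34],[0,0,0,0,0,0,34],[0,0,0.133,1.2,-6.5,0,34]]'; python3 -m jog '[[0,0,0.133,2,-6.3,0,34],[0,0,0.133,2.8,-6,0,34],[0,0,0.133,3.6,-5.6,0,34],[0,0,0.133,4.3,-5,0,34],[0,0,0.133,5,-4.4,0,34]]'
python3 -m jog '[[0,0,0.133,5.5,-3.7,0,34],[0,0,0.133,5.9,-3,0,34],[0,0,0.133,6.3,-2.2,0,34],[0,0,0,0,0,0,34],[0,0,0,0,0,0,34]]'
```

```text
t: 4.05
tcp_pos: [0.5419, -0.2801, 0.1543]
tool_rot: [0.992, 0.123, 0.001, 0.0]
force: [0.3, -0.0, 0.5]
finger_gap: 0.401
grasp_force: 0.0
t: 4.68
tcp_pos: [0.5597, -0.3079, 0.1545]
tool_rot: [0.898, 0.441, 0.0, 0.001]
force: [0.5, 0.1, -0.2]
finger_gap: 0.397
grasp_force: 0.0
t: 5.3
tcp_pos: [0.5768, -0.3163, 0.1536]
tool_rot: [0.795, 0.607, 0.0, 0.0]
force: [0.2, 0.3, 0.8]
finger_gap: 0.396
grasp_force: 0.0
```

```bash
python3 -m jog '[[0,0,0.133,6.5,-1.3,0,34],[0,0,0.133,6.6,-0.4,0,34],[0,0,0.133,6.6,0.5,0,34],[0,0,0,0,0,0,34],[0,0,0,0,0,0,34]]'; python3 -m jog '[[0,0,0.133,6.5,1.3,0,34],[0,0,0,0,0,0,34],[0,0,0.133,6.3,2.2,0,34],[0,0,0,0,0,0,34],[0,0,0,0,0,0,34]]'
python3 -m jog '[[0,0,0.1,4.7,2,0,34],[0,0,0,0,0,0,34],[0,0,0,0,0,0,34],[0,0,0,0,0,0,34],[0,0,0,0,0,0,34]]'
```

```text
t: 5.92
tcp_pos: [0.5962, -0.3175, 0.1531]
tool_rot: [0.659, 0.752, -0.0, -0.0]
force: [1.2, -0.0, -0.4]
finger_gap: 0.395
grasp_force: 0.0
t: 6.55
tcp_pos: [0.6089, -0.3141, 0.153]
tool_rot: [0.554, 0.833, 0.0, -0.0]
force: [0.1, -0.1, 0.1]
finger_gap: 0.4
grasp_force: 0.0
t: 7.18
tcp_pos: [0.6139, -0.3122, 0.153]
tool_rot: [0.51, 0.86, 0.0, 0.0]
force: [0.6, 0.4, -0.7]
finger_gap: 0.398
grasp_force: 0.0
```

```bash
python3 -m jog '[[0,0,0,0,0,40,34],[0,0,0,0,0,40,34],[0,0,-0.18,5,5,40,34],[0,0,-0.18,5,5,40,34],[0,0,-0.18,5,5,0,34]]'; python3 -m jog '[[0,0,-0.18,5,5,0,60],[0,0,-0.18,5,5,0,60],[0,0,-0.18,5,5,0,60],[0,0,-0.18,0,5,0,80],[0,0,-0.18,0,5,0,80]]'
python3 -m jog '[[0,0,-0.18,0,5,0,80],[0,0,-0.13,0,5,0,80],[0,0,0,0,0,0,80],[0,0,0,0,0,0,80],[0,0,0,0,0,0,80]]'
python3 - <<'E'
from h import *
s=snap('wrist','w4');b=snap('scene','s4')
u,v=proj(s,(.5525,-.2709,.137)).astype(int);x0,y0=u-75,v-85;print('off',x0,y0,u,v,proj(s,(.604,-.314,.17)))
o=cv2.resize(s['color'][y0:y0+170,x0:x0+150],None,fx=3.5,fy=3.5,interpolation=cv2.INTER_CUBIC)
cv2.imwrite('pics/w4z.png',np.clip(o.astype(float)*1.7,0,255).astype(np.uint8)[:,:,::-1])
E
```

```text
t: 7.8
tcp_pos: [0.6298, -0.2973, 0.3169]
tool_rot: [0.723, 0.691, 0.001, 0.003]
force: [0.5, 0.7, -0.8]
finger_gap: 0.398
grasp_force: 0.0
t: 8.43
tcp_pos: [0.6439, -0.2719, 0.3129]
tool_rot: [0.951, 0.308, -0.0, -0.0]
force: [0.5, 0.3, 0.3]
finger_gap: 0.936
grasp_force: 0.0
t: 9.05
tcp_pos: [0.6439, -0.2623, 0.313]
tool_rot: [0.987, 0.161, -0.0, 0.0]
force: [-0.9, -0.3, -0.2]
finger_gap: 0.939
grasp_force: 0.0
off 189 166 264 251 [311.61592174 237.15610223]
```

View pics/w4z.png

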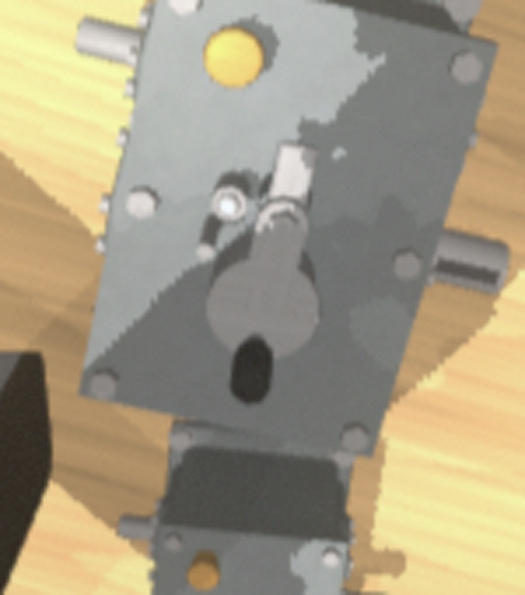

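The cover hasn't moved: the knob's top is at (251,385) in the crop, so the fingers must have passed over or around it. I'll re-measure the knob, then grip it instead of pushing it loosely.

Run:
```python
from h import *
np.set_printoptions(precision=4,suppress=True)
a=load('w2');b=load('w3');c=load('w4');s=load('s4')
print(plane(c,260.7,276,.172),tri((b,251,283.6),(c,260.7,276)),tri((a,328.6,269.1),(c,260.7,276)))
# knob in scene views: dark blob near projection
for f in('scene0','s4'):
    s=load(f);u,v=proj(s,(.5386,-.2735,.163));g=s['color'].max(2)
    m=(g<45).astype(np.uint8)
    n,l,st,ce=cv2.connectedComponentsWithStats(m)
    print(f,u,v,[(st[i],ce[i]) for i in range(1,n) if abs(ce[i]-[u,v]).max()<25 and st[i][4]>5])
    print(plane(s,u,v,.163))
```

```text
[ 0.5378 -0.2732  0.172 ] (array([ 0.5341, -0.2739,  0.1651]), [np.float64(0.3154714256470496), np.float64(0.3154714256470605)]) (array([ 0.5385, -0.2731,  0.1739]), [np.float64(0.3505571465111796), np.float64(0.35055714651104974)])
scene0 179.124307665406 174.21364233084697 [(array([192, 148,   3,   6,  14], dtype=int32), array([193.2143, 150.    ])), (array([177, 170,   6,   9,  43], dtype=int32), array([179.4419, 174.1395]))]
[ 0.5386 -0.2735  0.163 ]
s4 179.124307665406 174.21364233084697 [(array([193, 148,   2,   5,  10], dtype=int32), array([193.5, 150. ])), (array([177, 170,   6,   9,  45], dtype=int32), array([179.3556, 174.2889]))]
[ 0.5386 -0.2735  0.163 ]
```

```bash
python3 -m jog '[[0,0,-0.07,-35,-4,-30,40],[0,0,-0.07,-35,-4,-30,40],[0,0,-0.07,-35,-3,-30,40],[0,0,0,0,0,-23,40],[0,0,0,0,0,0,40]]'
python3 -m jog '[[0,0,0,0,0,-20,40],[0,0,0,0,0,-20,40],[0,0,0,0,0,-10,40],[0,0,0,0,0,-3,40],[0,0,0,0,0,0,40]]'
python3 - <<'E'
from h import *
s=snap('scene','s5');cv2.imwrite('pics/s5z.png',cv2.resize(s['color'][125:245,110:270],None,fx=5,fy=5,interpolation=cv2.INTER_CUBIC)[:,:,::-1])
E
```

```text
t: 9.78
tcp_pos: [0.5384, -0.273, 0.1991]
tool_rot: [0.998, 0.056, -0.001, -0.001]
force: [0.8, -0.5, 1.0]
finger_gap: 0.466
grasp_force: 0.0
t: 10.4
tcp_pos: [0.5393, -0.2732, 0.1476]
tool_rot: [0.998, 0.056, 0.0, 0.0]
force: [-0.4, 0.7, 0.1]
finger_gap: 0.469
grasp_force: 0.0
```

View pics/s5z.png

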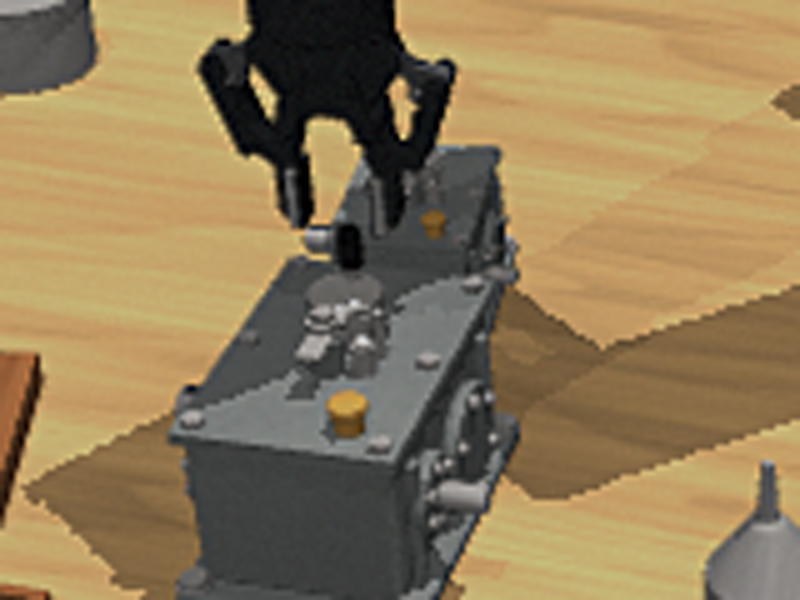

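The fingertips, at about (297,222) and (387,232), look level with the knob's top (y 222) rather than below it. So at this opening they reach less far down than expected. They swing forward as they close, so I'll close here and see what the opening reads.

```bash
python3 -m jog '[[0,0,0,0,0,0,8],[0,0,0,0,0,0,8],[0,0,0,0,0,0,8],[0,0,0,0,0,0,8],[0,0,0,0,0,0,8]]' 25
```

```text
t: 11.08
tcp_pos: [0.5393, -0.2733, 0.1479]
tool_rot: [0.998, 0.056, 0.001, 0.001]
force: [-0.7, -0.6, 5.8]
finger_gap: 0.093
grasp_force: 3.0
```

Run:
```python
from h import *
from scipy.spatial.transform import Rotation as Ro
np.set_printoptions(precision=1,suppress=True)
a=load('w3')
# state when w3 taken
T=np.array([.6597,-.2783,.3147]);R=Ro.from_quat([.992,.127,0,0]).as_matrix()
for z in(0,-.01,-.02,-.03,-.04):
    print(z,[proj(a,T+R@np.array([x,y,z])) for x in(-.011,0,.011) for y in(-.02,.02)],'dep',a['R'][2]@(T+R@[0,0,z])+a['t'][2])
s=snap('scene','s6')
for z in (0,-.01,-.02,-.03): print('scene',proj(s,np.array([.5393,-.2733,.1479-z])))
g=s['color'].max(2)[160:182,160:200]
print(g)
```

```text
0 [array([248.8, 263.2]), array([310.6, 263.2]), array([248.2, 247.7]), array([311.2, 247.7]), array([247.6, 231.7]), array([311.8, 231.7])] dep 0.18704418615015667
-0.01 [array([247.1, 271. ]), array([312.2, 271. ]), array([246.5, 254.9]), array([312.8, 254.9]), array([245.8, 238.1]), array([313.5, 238.1])] dep 0.17755742431667781
-0.02 [array([245.3, 279.7]), array([314. , 279.7]), array([244.6, 262.9]), array([314.7, 262.9]), array([243.9, 245.3]), array([315.4, 245.3])] dep 0.16807066248319896
-0.03 [array([243.3, 289.5]), array([315.9, 289.5]), array([242.5, 271.8]), array([316.7, 271.8]), array([241.6, 253.3]), array([317.6, 253.3])] dep 0.15858390064972006
-0.04 [array([241. , 300.4]), array([318.2, 300.4]), array([240.1, 281.8]), array([319.1, 281.9]), array([239.1, 262.4]), array([320. , 262.4])] dep 0.1490971388162412
scene [179.6 179. ]
scene [179.3 175.9]
scene [178.9 172.8]
scene [178.6 169.7]
[[196 199 197 197 198 198 199 199 202 215 133  35  49 106  58   7   5  53
   62  48  21  15  21   9  38  81  86  84  80  64  77  87  79  55  69  82
   76  59  77  82]
 [196 198 197
[... 2794 characters left out ...]
  62  61  65
   62  63  63  62]
 [198 198 197 198 201 211 146  66  65  71  76  58  67  69  67  70  73  49
   19  11  16  35  67  70  72  69  63  62  66  64  61  61  62  62  62  63
   65  64  61  61]
 [197 196 198 199 208 177  78  66  73  73  66  70  69  68  70  68  79  86
   67  68  80  71  68  70  68  74  73  73  73  74  73  71  73  68  67  64
   67  60  60  58]
 [197 197 199 205 212 118  68  68  70  70  73  70  71  74  86 106 108 110
   84  83  74  81  92  90  79  68  71  69  69  70  71  72  73  70  70  71
   67  74  73  66]
 [198 197 203 212 112  68  65  69  71  69  70  68  85 107 106 104 103 104
  106 102  90 105 108 104 108  89  73  70  71  70  70  71  70  66  70  69
   67 119 126 122]]
```

The numbers show the real fingertips sit about 24 mm behind the reported TCP when nearly shut, and about 33 mm behind at 40 mm opening. They are now resting on the knob's top (5.8 N upward). I'll open, go 20 mm lower and grip.

```bash
python3 -m jog '[[0,0,0,0,0,0,36],[0,0,0,0,0,0,36],[0,0,0,0,0,-10,36],[0,0,0,0,0,-10,36],[0,0,0,0,0,0,36]]' 25
python3 -m jog '[[0,0,0,0,0,0,8],[0,0,0,0,0,0,8],[0,0,0,0,0,0,8],[0,0,0,0,0,0,8],[0,0,0,0,0,0,8]]' 25
```

```text
t: 11.75
tcp_pos: [0.5385, -0.2728, 0.1257]
tool_rot: [0.998, 0.056, -0.001, -0.001]
force: [-1.3, 0.1, -0.9]
finger_gap: 0.424
grasp_force: 0.0
t: 12.38
tcp_pos: [0.5391, -0.2731, 0.1272]
tool_rot: [0.998, 0.056, 0.0, 0.0]
force: [0.4, -0.8, -0.8]
finger_gap: 0.153
grasp_force: 24.4
```

```bash
python3 -m jog '[[0,0,0.133,1.2,-6.5,0,8],[0,0,0.133,2,-6.3,0,8],[0,0,0.133,2.8,-6,0,8],[0,0,0,0,0,0,8],[0,0,0,0,0,0,8]]'
python3 - <<'E'
from h import *
s=snap('scene');m=(s['color'].max(2)<45).astype(np.uint8);print(observe()['force'],observe()['ft_torque'])
for th in(.03,.43):
    u,v=proj(s,(.5887-.05*np.cos(th+.08),-.2678-.05*np.sin(th+.08),.153));print(th,u,v,m[int(v)-4:int(v)+4,int(u)-3:int(u)+4].sum())
E
python3 -m jog '[[0,0,0.133,3.6,-5.6,0,8],[0,0,0.133,4.3,-5,0,8],[0,0,0.133,5,-4.4,0,8],[0,0,0.133,5.5,-3.7,0,8],[0,0,0,0,0,0,8]]'
```

```text
t: 13.0
tcp_pos: [0.5454, -0.2917, 0.1271]
tool_rot: [0.968, 0.252, 0.0, 0.0]
force: [6.3, 1.8, -1.3]
finger_gap: 0.151
grasp_force: 24.5
[ 5.69209826  2.40732932 -0.6298144 ] [ 0.24404861 -0.81051094 -0.06249913]
0.03 179.46366489850223 177.3949731480665 7
0.43 172.21084341335055 177.43073431256772 32
t: 13.68
tcp_pos: [0.5639, -0.3099, 0.1271]
tool_rot: [0.867, 0.498, 0.0, -0.0]
force: [4.5, 3.0, 0.2]
finger_gap: 0.151
grasp_force: 24.6
```

```bash
python3 -m jog '[[0,0,0.133,5.9,-3,0,8],[0,0,0.133,6.3,-2.2,0,8],[0,0,0.133,6.5,-1.3,0,8],[0,0,0.133,6.6,-0.4,0,8],[0,0,0,0,0,0,8]]'; python3 -m jog '[[0,0,0.133,6.6,0.5,0,8],[0,0,0.066,3.3,0.6,0,8],[0,0,0.067,3.2,0.7,0,8],[0,0,0.066,3.2,1,0,8],[0,0,0,0,0,0,8]]'
python3 -m jog '[[0,0,0.067,3.1,1.2,0,8],[0,0,0,0,0,0,8],[0,0,0,0,0,0,8],[0,0,0,0,0,0,8],[0,0,0,0,0,0,8]]'
```

```text
t: 14.3
tcp_pos: [0.5888, -0.3164, 0.1271]
tool_rot: [0.705, 0.709, 0.0, -0.001]
force: [1.9, 3.8, 1.4]
finger_gap: 0.152
grasp_force: 24.8
t: 14.92
tcp_pos: [0.6048, -0.314, 0.1271]
tool_rot: [0.579, 0.815, 0.0, -0.0]
force: [1.1, 4.8, 2.1]
finger_gap: 0.152
grasp_force: 24.8
t: 15.55
tcp_pos: [0.6078, -0.3129, 0.1271]
tool_rot: [0.552, 0.834, 0.0, -0.0]
force: [-0.7, 6.2, 2.2]
finger_gap: 0.147
grasp_force: 24.9
```

```bash
python3 -m jog '[[0,0,0,0,0,0,30],[0,0,0,0,0,0,30],[0,0,0,5.6,2.2,0,30],[0,0,0,0,0,0,30],[0,0,0,0,0,0,30]]'
python3 -m jog '[[0,0,0,-3,-1,0,30],[0,0,0,0,0,40,30],[0,0,0,0,0,60,30],[0,0,-0.18,5,5,60,30],[0,0,-0.18,5,5,40,30]]'; python3 -m jog '[[0,0,-0.18,5,5,0,60],[0,0,-0.18,5,5,0,60],[0,0,-0.18,5,5,0,60],[0,0,-0.18,0,5,0,80],[0,0,-0.18,0,5,0,80]]'
python3 -m jog '[[0,0,-0.18,0,5,0,80],[0,0,-0.18,0,5,0,80],[0,0,0,0,0,0,80],[0,0,0,0,0,0,80],[0,0,0,0,0,0,80]]'
python3 - <<'E'
from h import *
s=snap('wrist','w7');snap('scene','s7')
u,v=proj(s,(.5525,-.2709,.137)).astype(int);x0,y0=u-75,v-85;print('off',x0,y0,u,v,[proj(s,(.5887-.05*np.cos(th+.08),-.2678-.05*np.sin(th+.08),.173)) for th in(.03,1.9)])
o=cv2.resize(s['color'][y0:y0+170,x0:x0+150],None,fx=3.5,fy=3.5,interpolation=cv2.INTER_CUBIC)
cv2.imwrite('pics/w7z.png',np.clip(o.astype(float)*1.7,0,255).astype(np.uint8)[:,:,::-1])
m=(s['color'].max(2)<35).astype(np.uint8);n,l,st,ce=cv2.connectedComponentsWithStats(m)
print([(st[i],ce[i].round(1)) for i in range(1,n) if abs(ce[i]-[u,v]).max()<75 and st[i][4]>20])
E
```

```text
t: 16.18
tcp_pos: [0.6137, -0.3112, 0.1269]
tool_rot: [0.551, 0.835, 0.0, -0.0]
force: [0.1, 0.4, -0.1]
finger_gap: 0.349
grasp_force: 0.0
t: 16.8
tcp_pos: [0.6206, -0.3024, 0.3304]
tool_rot: [0.694, 0.72, 0.0, 0.001]
force: [-0.1, 0.7, -0.6]
finger_gap: 0.351
grasp_force: 0.0
t: 17.42
tcp_pos: [0.6354, -0.2772, 0.3269]
tool_rot: [0.938, 0.347, -0.0, -0.0]
force: [0.1, 0.2, 0.1]
finger_gap: 0.937
grasp_force: 0.0
t: 18.05
tcp_pos: [0.6356, -0.2675, 0.327]
tool_rot: [0.984, 0.177, -0.0, 0.0]
force: [0.1, -0.4, 0.3]
finger_gap: 0.942
grasp_force: 0.0
off 185 155 260 240 [array([257.19576173, 262.19549233]), array([308.93742878, 223.31720871])]
[(array([303, 215,   8,   7,  26], dtype=int32), array([305.8, 217.1]))]
```

```bash
python3 -m jog '[[0,0,0,0,52,0,80],[0,0,0,0,52,0,80],[0,0,0,0,52,0,80],[0,0,0,0,52,0,80],[0,0,0,0,52,0,80]]'; python3 -m jog '[[0,0,0,0,52,0,80],[0,0,0,0,52,0,80],[0,0,0,0,52,0,80],[0,0,0,0,52,0,80],[0,0,0,0,0,0,80]]'
python3 -m jog '[[0,0,0,0,0,0,80],[0,0,0,0,0,0,80],[0,0,0,0,0,0,80],[0,0,0,0,0,0,80],[0,0,0,0,0,0,80]]'
python3 -c "
from h import *
snap('wrist','w8')"
python3 -m jog '[[0,0,0,30,40,0,80],[0,0,0,20,30,0,80],[0,0,0,0,0,0,80],[0,0,0,0,0,0,80],[0,0,0,0,0,0,80]]'
python3 - <<'E'
from h import *
s7=load('w7');s8=load('w8');s9=snap('wrist','w9');s0=load('scene0')
def crop(s,u,v,w,h,k):
    x0,y0=int(u-w/2),int(v-h/2);print('off',x0,y0);o=s['color'][y0:y0+h,x0:x0+w]
    o=np.clip(cv2.resize(o,(int(w*k),int(h*k)),interpolation=cv2.INTER_CUBIC).astype(float)*1.7,0,255).astype(np.uint8);print(o.shape);return o
for s in(s8,s9): print(proj(s,(.554,.22,.18)))
a=crop(s7,270,230,100,150,4)
b=crop(s8,*proj(s8,(.554,.22,.17)),100,75,4);c=crop(s9,*proj(s9,(.554,.22,.17)),100,75,4)
cv2.imwrite('pics/fin.png',np.hstack([a,np.vstack([b,c])])[:,:,::-1])
E
```

```text
t: 18.77
tcp_pos: [0.6355, -0.0057, 0.3272]
tool_rot: [0.984, 0.177, 0.0, 0.0]
force: [0.6, 0.4, -0.2]
finger_gap: 0.934
grasp_force: 0.0
t: 19.4
tcp_pos: [0.6352, 0.204, 0.3267]
tool_rot: [0.984, 0.179, -0.0, -0.0]
force: [0.2, -0.1, -0.6]
finger_gap: 0.938
grasp_force: 0.0
t: 20.02
tcp_pos: [0.6357, 0.2005, 0.3271]
tool_rot: [0.984, 0.176, 0.0, 0.0]
force: [-0.5, -0.0, -0.2]
finger_gap: 0.936
grasp_force: 0.0
t: 20.7
tcp_pos: [0.6854, 0.27, 0.3276]
tool_rot: [0.984, 0.176, 0.0, 0.0]
force: [-0.0, -0.0, 0.8]
finger_gap: 0.937
grasp_force: 0.0
[240.74437456 247.89486154]
[281.21432452 298.75478711]
off 220 155
(600, 400, 3)
off 191 206
(300, 400, 3)
off 231 256
(300, 400, 3)
```

View pics/fin.png

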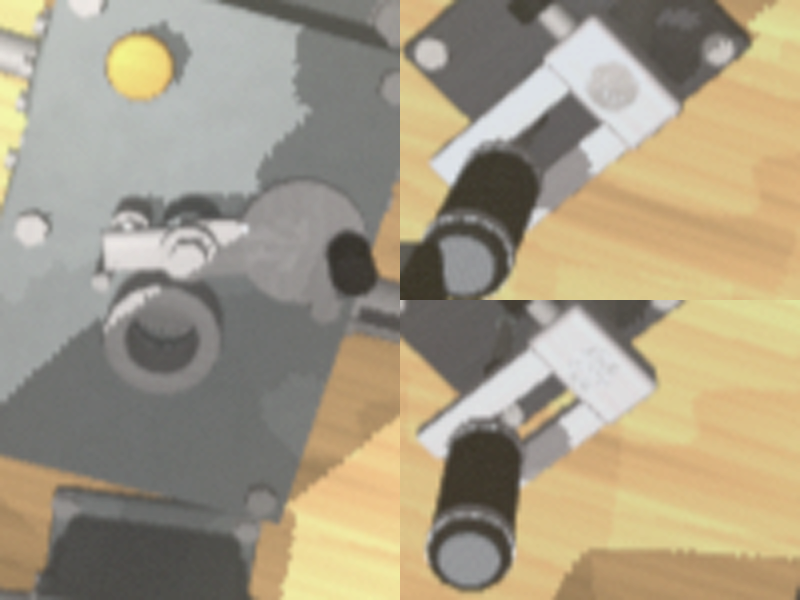

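The port is open in w7: the mouth is centred at (260.5,239) and the cover disc is clear of it with its knob on the -y side. The scope's cap centre is at (208,272) in w8 and (248.5,320.3) in w9.

Run:
```python
from h import *
np.set_printoptions(precision=4,suppress=True)
s7=load('w7');a=load('w8');b=load('w9');s=load('scene0')
print('port',plane(s7,260.4,239,.137),'disc ctr angle',plane(s7,220+300/4,155+241/4,.143))
for X in (tri((a,208.1,272),(b,248.4,320.6)),tri((a,208.1,272),(s,372.2,194.9)),tri((b,248.4,320.6),(s,372.2,194.9))): print(X)
print([plane(x,*p,.182) for x,p in((a,(208.1,272)),(b,(248.4,320.6)),(s,(372.2,194.9)))])
# fork corners (top z .122) in w8
print('fork',[plane(a,191+x/4,206+y/4,.122)[:2] for x,y in((31,164),(147,70),(193,15),(280,110))])
o=observe();print(o['tcp_pos'],2*np.arctan2(*o['tool_rot'][1::-1]),o['qpos'])
# bore ring on w7 automatically: score
g=cv2.cvtColor(s7['color'],cv2.COLOR_RGB2GRAY)[215:262,238:286]
```

```text
port [ 0.554  -0.2698  0.137 ] disc ctr angle [ 0.603  -0.2998  0.143 ]
(array([0.5078, 0.2479, 0.1785]), [np.float64(0.7056102429052445), np.float64(0.7056102429052715)])
(array([0.5078, 0.2488, 0.1778]), [np.float64(1.268101699807376), np.float64(1.2681016998073584)])
(array([0.5067, 0.2491, 0.1777]), [np.float64(0.9931958041418704), np.float64(0.9931958041419081)])
[array([0.5107, 0.2473, 0.182 ]), array([0.5098, 0.2487, 0.182 ]), array([0.5138, 0.2503, 0.182 ])]
fork [array([0.5061, 0.274 ]), array([0.5538, 0.2463]), array([0.578 , 0.2376]), array([0.5556, 0.199 ])]
[0.6855 0.2699 0.3277] 0.3540458266154163 [ 0.2857  0.591   1.0549 -0.0002  1.4951  1.5024]
```

```bash
python3 -m jog '[[0,0,0,-44,-5.5,-10,64],[0,0,0,-44,-5.5,-20,64],[0,0,0,-44,-5.5,-30,64],[0,0,0,-44,-5.5,-40,64],[0,0,0,0,0,0,64]]'; python3 -m jog '[[0,0,0,0,0,-8,64],[0,0,0,0,0,0,64],[0,0,0,0,0,0,64],[0,0,0,0,0,0,64],[0,0,0,0,0,0,64]]'
python3 - <<'E'
from h import *
s=snap('scene','s10');o=observe();print(o['tcp_pos'])
m=(s['color'].max(2)<50);print(proj(s,(.509,.248,.182)))
u,v=proj(s,(.509,.248,.182)).astype(int);print(m[v-25:v+12,u-18:u+19].astype(int).astype(str).tolist().__len__());print('\n'.join(''.join('#' if x else '.' for x in r) for r in m[v-25:v+22,u-18:u+19]))
E
```

```text
t: 21.38
tcp_pos: [0.5052, 0.2474, 0.225]
tool_rot: [0.984, 0.177, -0.003, 0.001]
force: [1.6, -0.4, 0.8]
finger_gap: 0.745
grasp_force: 0.0
t: 22.0
tcp_pos: [0.5098, 0.2487, 0.2191]
tool_rot: [0.984, 0.176, 0.0, 0.0]
force: [0.4, 0.8, -0.1]
finger_gap: 0.751
grasp_force: 0.0
[0.50978093 0.24874919 0.21909286]
[371.53332653 193.75005244]
37
......###..........................##
.......##...........................#
..........#.........................#
..........#..........................
.....................................
.....................................
.....................................
.....................................
.....................................
.....................................
.....................................
.....................................
.....................................
.....................................
.....................................
.....................................
.....................................
.....................................
.....................................
...................................
[... 328 characters left out ...]
####............
..................######.............
..............#......................
..............###......#.............
..............##########.............
.............###########.............
..............##########.............
.............##########..............
.............##########..............
.............##########..............
.............##########..............
.............##########..............
.............##########..............
.............#########...............
............##########...............
............##########...............
.............#########...............
...............#######...............
.....................................
```

```bash
python3 -m jog '[[0,0,0,0,0,-30,64],[0,0,0,0,0,-30,64],[0,0,0,0,0,-25,64],[0,0,0,0,0,-14,64],[0,0,0,0,0,0,64]]'; python3 -m jog '[[0,0,0,0,0,-10,64],[0,0,0,0,0,0,64],[0,0,0,0,0,0,20],[0,0,0,0,0,0,20],[0,0,0,0,0,0,20]]' 40
python3 -m jog '[[0,0,0,0,0,0,20],[0,0,0,0,0,0,20],[0,0,0,0,0,0,20],[0,0,0,0,0,0,20],[0,0,0,0,0,0,20]]' 50
```

```text
t: 22.68
tcp_pos: [0.5095, 0.2487, 0.1196]
tool_rot: [0.984, 0.176, -0.001, 0.0]
force: [0.1, 0.2, 0.6]
finger_gap: 0.747
grasp_force: 0.0
t: 23.3
tcp_pos: [0.5098, 0.2488, 0.1105]
tool_rot: [0.984, 0.176, 0.0, 0.0]
force: [-0.8, 0.4, 3.2]
finger_gap: 0.32
grasp_force: 39.1
t: 23.92
tcp_pos: [0.5098, 0.2488, 0.1105]
tool_rot: [0.984, 0.176, 0.0, 0.0]
force: [-0.8, -0.4, 5.9]
finger_gap: 0.317
grasp_force: 48.7
```

```bash
python3 -m jog '[[0,0,0,0,0,20,20],[0,0,0,0,0,40,20],[0,0,0,0,0,45,20],[0,0,0,0,0,45,20],[0,0,0,0,0,40,20]]' 50; python3 -m jog '[[0,0,0,0,0,0,20],[0,0,0,0,0,0,20],[0,0,0,0,0,0,20],[0,0,0,0,0,0,20],[0,0,0,0,0,0,20]]'
python3 - <<'E'
from h import *
s=snap('scene','s11');w=snap('wrist','w11');t=snap('top','t11');o=observe();p=np.array(o['tcp_pos']);print(p,o['finger_gap'])
# expected: body centre = .152+.19
for n,z in(('top',.372),('body',.342),('low',.312),('ring',.257),('tip',.212)):
    X=(p[0],p[1],z);print(n,proj(s,X).round(1),proj(w,X).round(1))
def show(c,u,v,w,h):
    for r in c[v:v+h,u:u+w]: print(' '.join('%3d'%x for x in r))
u,v=proj(s,(p[0],p[1],.257)).astype(int)
g=s['color'].astype(int)
print('scene gray from',u-12,v-25);show(g.mean(2).astype(int),u-12,v-26,26,62)
E
```

```text
t: 24.55
tcp_pos: [0.5094, 0.2486, 0.3015]
tool_rot: [0.984, 0.176, 0.0, 0.0]
force: [-0.1, -0.7, -1.3]
finger_gap: 0.312
grasp_force: 49.3
t: 25.18
tcp_pos: [0.5096, 0.2487, 0.2996]
tool_rot: [0.984, 0.176, -0.0, 0.0]
force: [-0.2, -0.1, -1.4]
finger_gap: 0.313
grasp_force: 49.3
[0.50965735 0.24873462 0.29991261] 0.31536333926545407
top [382.2 126.4] [279.9 325.9]
body [380.4 137.9] [279.9 284.8]
low [378.7 149.1] [280. 257.]
ring [375.7 168.7] [280.1 224.1]
tip [373.3 184. ] [280.1 206.6]
scene gray from 363 143
 81  79  72 139 145 143 151  96  36  34  83  93  30   2   6   7   6   9   3   7  11   5   7   0  46  81
 89  85  84  72 140 145 144 154 114  62  80  91  32   6   4  11  14   4  15  14  10   5   8   0  63  79
 83  84  84  79  76 142 149 149 156  77  72  61  15   4   2  11   3   9  16   8   4   6  40  51  70  76
 77  78  78  79  77  72 133 141 145 154 125  39   1   8   7  11   8  11   8   4   2   0  71 151 152 149
 73  77  74  75  72  70  65 123 130 142  76  11   3   2   7   9   2   9   9   8   7   1 110 146 141 138
 72  72  71  73  73  72  69  62 123 135  54   5   0   7   6 
[... 5167 characters left out ...]
 148 141 148 140 134 132 131 132 137 136 136 146 148 146 146 146 147 147 149
147 145 144 144 146 146 147 147 147 149 148 141 139 142 138 136 135 132 143 145 145 145 146 146 147 146
149 151 149 150 150 147 144 146 145 145 146 149 139 139 140 141 139 137 137 145 147 147 144 144 143 144
145 147 147 148 151 149 151 151 151 150 149 148 135 136 137 137 140 139 138 148 150 149 148 148 144 144
150 146 146 146 148 149 148 149 150 149 152 150 144 141 139 139 138 139 138 135 146 148 150 148 148 150
151 148 151 148 147 148 147 147 147 150 151 151 144 145 146 144 145 145 142 138 144 145 144 146 148 147
151 153 152 150 149 147 148 149 150 149 149 150 151 142 140 144 146 145 145 146 144 152 153 151 150 146
```

Run:
```python
from h import *
w=load('w11');g=w['color'].mean(2).astype(int)
for r in range(196,262,1): print(r,' '.join('%3d'%x for x in g[r,268:293]))
```

```text
196  64  65  66  63  63  62  75 119 139 142 142 143 143 143 143 143 143 143 143 143 143 139 115  98  72
197  65  64  65  63  62  65  87 133 142 143 144 143 143 143 144 143 143 143 144 142 138 113  82  69  80
198  78  65  65  64  64  65  77 111 137 143 144 143 143 143 144 143 143 144 143 137 111  81  69  78 107
199 100  78  65  63  65  63  67  87 125 140 143 143 143 143 144 143 143 142 137 106  78  74 100 107 119
200 111  99  78  62  63  64  65  88 118 130 141 142 142 142 143 143 139 126 103  72  78  97 114 118 119
201 114 109  99  74  62  63  67  91 117 124 132 133 129 133 139 138 114  91  70  70  98 109 115 117 118
202 112 111 109  97  73  62  68  92 116 111 103  98  94  99 110 108  82  67  72  94 107 110 113 114 116
203 108 109 109 109  97  69  65  79  95  83  75  73  72  69  77  76  66  79  94 106 108 110 111 111 112
204 107 106 108 108 106  85  68  68  74  65  61  62  63  60  66  68  78  97 104 107 106 106 107 108 109
205 106 106 107 106 109 102  84  68  68  58  57  58  56  56  60  68  85 105 107 107 106 107 106 106 106
206 105 105 106 106 110 111 102  82  68  57  55  57  55  57 
[... 5063 characters left out ...]
  30  31  30  30  30  30  29  29  30  30  28  29  30  32  31  30  29  31  30
256  30  30  30  30  31  29  30  31  30  31  29  31  29  30  29  29  30  30  30  28  28  28  29  30  28
257  29  30  29  29  31  30  29  28  28  28  28  30  29  29  29  29  30  29  29  30  29  29  29  28  28
258  29  29  30  30  31  30  28  28  29  30  30  27  29  29  29  28  28  31  29  30  27  28  31  29  28
259  31  31  28  29  30  30  29  29  30  28  30  29  30  26  28  27  28  29  31  29  30  30  30  30  31
260  30  29  29  31  29  29  30  30  29  29  31  29  30  28  28  28  27  29  27  28  28  30  29  28  28
261  29  31  30  29  27  29  29  28  28  29  28  29  28  30  31  30  29  29  28  28  28  27  27  29  27
```

The ring and tip sit about where expected, with the ring a few mm lower than nominal at z≈.253-.257. The scope is upright and centred in the gripper, so I'll carry it over to the port.

```bash
python3 -m jog '[[0,0,0,1.6,-19,0,20],[0,0,0,3.5,-40,0,20],[0,0,0,3.5,-45,0,20],[0,0,0,3.5,-45,0,20],[0,0,0,3.5,-45,0,20]]'; python3 -m jog '[[0,0,0,3.5,-45,0,20],[0,0,0,3.5,-45,0,20],[0,0,0,3.5,-45,0,20],[0,0,0,3.5,-45,0,20],[0,0,0,3.5,-45,0,20]]'
python3 -m jog '[[0,0,0,3.5,-45,0,20],[0,0,0,3.5,-35,0,20],[0,0,0,3,-20,0,20],[0,0,0,0,0,0,20],[0,0,0,0,0,0,20]]'; python3 -m jog '[[0,0,0,0,0,0,20],[0,0,0,0,0,0,20],[0,0,0,0,0,0,20],[0,0,0,0,0,0,20],[0,0,0,0,0,0,20]]'
python3 - <<'E'
from h import *
s=snap('scene','s12');w=snap('wrist','w12');o=observe();p=np.array(o['tcp_pos']);print(p,o['finger_gap'],o['tool_rot'])
for n,X in(('ring',(p[0],p[1],.257)),('tip',(p[0],p[1],.212)),('port',(.5533,-.2703,.137)),('port7',(.554,-.2698,.137)),('portB',(.5525,-.2709,.137))): print(n,proj(s,X).round(1),proj(w,X).round(1))
u,v=proj(w,(.5533,-.2703,.137)).astype(int);g=w['color'].mean(2).astype(int)
for r in range(v-26,v+50): print(r,' '.join('%3d'%x for x in g[r,u-26:u+27]))
E
```

```text
t: 25.95
tcp_pos: [0.525, 0.0524, 0.3002]
tool_rot: [0.984, 0.176, 0.0, 0.0]
force: [0.8, -0.6, -1.6]
finger_gap: 0.314
grasp_force: 49.3
t: 26.58
tcp_pos: [0.5421, -0.1726, 0.3002]
tool_rot: [0.984, 0.176, 0.0, 0.0]
force: [1.0, 0.2, -2.5]
finger_gap: 0.314
grasp_force: 49.3
t: 27.2
tcp_pos: [0.5526, -0.2695, 0.3001]
tool_rot: [0.984, 0.177, -0.0, -0.0]
force: [-0.0, 0.1, -0.8]
finger_gap: 0.313
grasp_force: 49.4
t: 27.82
tcp_pos: [0.5528, -0.2702, 0.3]
tool_rot: [0.984, 0.177, -0.0, 0.0]
force: [-0.3, -0.8, -2.0]
finger_gap: 0.317
grasp_force: 49.4
[ 0.55275437 -0.27028267  0.30001577] 0.31339561587094067 [ 9.84306412e-01  1.76467802e-01 -4.40481879e-06  4.05050557e-05]
ring [174.7 146.4] [280.1 224. ]
tip [176.4 161.4] [280.1 206.5]
port [178.8 185.1] [280.3 186.8]
port7 [178.9 185.3] [280.2 186.1]
portB [178.8 184.9] [280.6 187.6]
160 112 113 113 114 113 114 113 113 110 100 122 140 141 142 141 141 141 141 141 141 140 140 139 140 140 139 137 136 134 126 135 136 136 136 136 136 136 137 136 135 136 136 134 119 118 135 138 137 138 137 138 139 136
161 112 113 115 115 114 113 113 113 1
[... 15462 characters left out ...]
  69  69  69  68  68  68  68  68  68  68  70  70  70
233  84  84  83  82  81  80  79  77  76  74  71  70  71  70  70  68  69  69  69  69  64  54  54  55  56  58  58  57  57  55  53  55  64  68  69  69  67  68  69  68  68  69  69  68  68  69  68  67  68  67  64  62  62
234  85  85  85  85  84  83  82  81  80  79  78  77  76  73  71  71  69  68  68  68  64  61  60  62  62  63  63  62  62  61  62  61  64  67  67  68  68  68  68  69  68  69  68  68  69  68  68  67  63  60  59  58  61
235  84  84  84  85  84  85  84  84  83  81  80  79  79  78  76  74  68  66  66  66  66  65  64  65  65  65  66  65  64  64  64  63  64  66  66  66  66  67  67  67  69  68  69  68  69  68  68  67  60  64  70  74  76
```

The wrist profile shows the rim centred at pixel (279.85,186.6), and the scope's axis is within 0.7 mm of it. Next I'll pin down the ring's height from the scene and wrist views.

Run:
```python
from h import *
s=load('s12');w=load('w12');g=s['color'].mean(2).astype(int)
for r in range(134,170): print(r,' '.join('%3d'%x for x in g[r,164:190]))
for ru in (146.4,147.4,148.4): print(tri((s,174.7,ru),(w,280.0,223.0)))
```

```text
134 157 156 159 157 159 159 161 170  87  72  51 157 159 155 156 155 158 157 160 162 161 158 158 158 158 158
135 161 161 161 160 159 160 162 169  87  70  58 120 162 159 159 157 157 156 155 155 158 160 158 159 159 159
136 157 158 159 159 161 161 161 172 102  72  61  85 155 160 158 157 157 158 159 156 158 157 159 157 159 158
137 155 157 158 157 158 158 160 165 103  72  63  91 160 162 156 156 156 156 154 154 156 155 155 154 155 153
138 155 156 155 156 156 157 158 166 120  77  65  95 162 159 156 155 157 154 155 155 154 152 153 154 153 152
139 154 155 154 155 154 154 156 162 115  75  66  64 156 161 155 154 157 155 154 154 154 152 155 154 151 151
140 152 155 153 152 153 154 154 160 109  74  68  68 154 156 153 153 154 154 154 155 154 154 156 154 154 152
141 152 153 153 153 151 153 154 159 136  83  71  48 152 154 153 151 152 151 153 150 150 152 153 153 152 152
142 154 152 152 152 150 151 153 153 165  90  74  48 154 154 150 149 150 150 150 149 148 150 149 149 150 150
143 162 159 158 157 156 153 156 156 162  88  72  55 152 156 151 152 150 149 148 147 147 148 148 148 148 148
144 161 162 164 163 
[... 2438 characters left out ...]
0  61  62  64  65  67  66
167 152 149 150 148 147 145 148 148 149 149 148 151 156 132 117 121  78  68  64  63  63  67  68  66  64  68
168 149 151 150 150 151 149 151 151 152 153 153 156 150 125  73  69  62  62  66  64  65  67  65  66  66  68
169 148 146 149 146 147 149 151 149 150 153 155 160 100  69  60  64  61  65  66  65  65  65  67  65  65  64
(array([ 0.55374076, -0.26986312,  0.25770667]), [np.float64(0.027557259357964856), np.float64(0.027557259358137336)])
(array([ 0.55257258, -0.27052969,  0.25407407]), [np.float64(0.2546999870082081), np.float64(0.2546999870080713)])
(array([ 0.55139929, -0.2711992 ,  0.25042483]), [np.float64(0.48290811425156666), np.float64(0.48290811425172986)])
```

```bash
python3 -m jog '[[0,0,0,0.5,0.5,-10,20],[0,0,0,0,0,-20,20],[0,0,0,0,0,-20,20],[0,0,0,0,0,-10,20],[0,0,0,0,0,0,20]]'; python3 -m jog '[[0,0,0,0,0,-10,20],[0,0,0,0,0,-10,20],[0,0,0,0,0,-10,20],[0,0,0,0,0,-5,20],[0,0,0,0,0,0,20]]'
python3 - <<'E'
from h import *
s=snap('scene','s13');w=snap('wrist','w13');o=observe();p=np.array(o['tcp_pos']);print(p)
for n,z in(('ring',p[2]-.044),('rim',.137)): print(n,proj(s,(p[0],p[1],z)).round(1),proj(w,(p[0],p[1],z)).round(1))
g=s['color'].mean(2).astype(int)
for r in range(162,196): print(r,' '.join('%3d'%x for x in g[r,166:192]))
g=w['color'].mean(2).astype(int);print()
for r in range(190,240): print(r,' '.join('%3d'%x for x in g[r,256:304]))
E
```

```text
t: 28.55
tcp_pos: [0.5531, -0.2697, 0.2394]
tool_rot: [0.984, 0.176, -0.0, -0.0]
force: [0.7, -0.4, -0.5]
finger_gap: 0.315
grasp_force: 49.4
t: 29.18
tcp_pos: [0.5532, -0.2697, 0.2046]
tool_rot: [0.984, 0.176, -0.0, -0.0]
force: [0.2, -0.3, -0.8]
finger_gap: 0.312
grasp_force: 49.4
[ 0.55339074 -0.26985441  0.20526551]
ring [178.2 177.7] [280.2 223.6]
rim [179.  185.2] [280.2 213.5]
162 154 155 154 155 158 164 150 123 107 103 104  98  89 105 133 167 106 121  81  72  74  74  73  94  95  93
163 151 152 152 153 155 158 157 164 151  96  89  78 121 127  78  70  56  64  70  75  77  77  74 127 112 109
164 149 150 149 149 147 152 152 153 160 118  78  64  83 119 125 124 125  81  73  75  75  77  78  53  57  38
165 155 152 151 152 150 153 153 152 160 114  75  65  78 120 123 122 124 129  85  75  75  77  76  79  56  58
166 149 151 153 154 154 154 153 154 158 111  75  71  80 119 124 122 125 126 132  84  75  76  76  79  74  65
167 151 151 149 149 151 151 151 151 158 137  80  71  64 121 123 123 127  78  71  73  78  78  76  77  68  68
168 153 153 153 151 151 154 152 155 158 130  80  74  54 124  81  
[... 12059 characters left out ...]
  72  74  71  72  75  78  73  72  71  71  72  69  68  68  67  68  68  68  69  69  68  69  70  74  76  75  75  75
237 105 105 103 104 101  78  72  71  72  71  69  67  67  69  68  70  73  74  84  87  90  98  97  95  86  97  98  96  93  93  92  81  74  72  69  67  67  68  68  68  69  69  70  74  75  76  75  76
238 105 102  88  86  85  74  71  71  71  69  65  65  68  70  79  87  98  99 103 101  84  83  79  73  63  73  76  80  91  94 105 102 100  91  78  72  70  67  67  68  69  69  73  76  76  76  76  74
239  90  84  76  72  73  70  70  68  68  66  66  69  80  84  99 101  89  86  80  73  54  50  44  38  35  38  41  44  61  65  76  79  86  91  87  96  85  74  69  67  67  68  72  75  75  76  72  71
```

```bash
python3 -m jog '[[0,0,0,0.2,0.5,-4,20],[0,0,0,0,0,-8,20],[0,0,0,0,0,-8,20],[0,0,0,0,0,-4,20],[0,0,0,0,0,0,20]]'; python3 -m jog '[[0,0,0,0,0,0,20],[0,0,0,0,0,0,20],[0,0,0,0,0,0,20],[0,0,0,0,0,0,20],[0,0,0,0,0,0,20]]'
python3 - <<'E'
from h import *
P=[]
for i in range(4): s=snap('scene','s14');P.append(observe()['tcp_pos'])
w=snap('wrist','w14');p=np.mean(P,0);o=observe();print(p,o['tool_rot'],o['force'])
for n,z in(('ring',p[2]-.044),('rim',.137)): print(n,proj(s,(p[0],p[1],z)).round(1),proj(w,(p[0],p[1],z)).round(1))
g=s['color'].mean(2).astype(int)
for r in range(178,192): print(r,' '.join('%3d'%x for x in g[r,168:190]))
g=w['color'].mean(2).astype(int);print()
for r in range(196,250,2): print(r,' '.join('%3d'%x for x in g[r,252:310]))
E
```

```text
t: 29.9
tcp_pos: [0.5534, -0.2692, 0.1806]
tool_rot: [0.984, 0.176, -0.0, -0.0]
force: [-0.1, -0.6, -0.7]
finger_gap: 0.318
grasp_force: 49.4
t: 30.52
tcp_pos: [0.5535, -0.2693, 0.1811]
tool_rot: [0.984, 0.176, 0.0, 0.0]
force: [-0.2, 0.2, -2.2]
finger_gap: 0.319
grasp_force: 49.4
[ 0.55346808 -0.26928491  0.18104936] [ 9.84310498e-01  1.76445013e-01 -4.31990707e-06  4.20219623e-05] [-0.30477484 -0.06692003 -1.10391445]
ring [179.1 185.2] [280.1 223.5]
rim [179.1 185.2] [280.1 223.5]
178  67  68  76  54  73  77  78  66  67  74  77  68  67  71  66  69  68  64  64  63  63  61
179  76  80  68  76  77  80  67  67  68  68  81  73  58  71  71  70  70  70  72  70  70  71
180  67  78  68  79  69  70  68  69  68  70  84  73  58  66  67  69  69  69  71  69  71  69
181  68  69  70  69  70  67  68  71  68  66  82  76  53  72  66  67  69  67  67  70  70  68
182  69  70  68  67  67  66  70  75  87  77  81  77  70  91  92  87  77  69  68  70  69  70
183  69  69  67  67  69  73  98  93  88  65  83  84  65  83  94  93  90  84  73  67  70  71
184  69  69  69  66  74 101 103  85  65  45  84  87  50  32
[... 6349 characters left out ...]
 104 104 103 103 102 100  74  68  77 100 106  86  56  34  30  29  30  29  28  29  28  29  29  26  27  27  29  29  28  28  27  28  27  28  28  25  27  28  29  27  27  30  44  65  87 100  86  69  65  72  75  75  75  75  71  70  70
246 104 105 103  87  75  72  68  69  87  94  77  48  33  29  29  28  27  30  29  29  27  27  30  26  28  28  27  29  30  28  29  28  27  28  27  26  29  28  27  26  26  25  27  27  28  32  53  78 100  86  68  73  75  75  72  70  69  69
248  89  86  84  74  72  67  77 101  61  36  31  27  30  30  28  28  29  29  28  26  26  29  29  27  27  27  28  26  27  26  26  27  27  30  29  26  25  27  25  26  26  25  26  26  27  28  24  27  47  83  85  69  72  72  69  68  69  68
```

The ring is level with the rim to within about 1 mm in both views. The scope is centred, upright and still, so I'm handing in.

```bash
python3 -c "
from cell import *
print(observe()['t'],close_job())"
```

```text
the job is handed in; nothing more can be done
30.775 None
```

I handed the job in at 30.8 s: the cover is in its open detent, and the gripper holds the borescope upright and still, centred in the port, with its depth ring level with the rim to about 1 mm.

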